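# Line up the table condiments by height

## Task

Set out the condiments on the wooden board by height: stand one upright in the middle of each black rubber pad, the tallest on the pad at the end of the board in front of which the tea box stands, and then in falling height to the shortest at the other end. Leave the tea box and the jam jar in front of the board where they are.

Things in the scene. Friction and masses are not known exactly. Their poses are not given: they have to be found in the camera images.
- pepper_mill_mid (a point): Pepper mill of dark turned wood with a small metal knob on top, 170 mm tall, at most 58 mm across; stands loose and upright on the worktop, round about its axis. Under the metal knob is a rounded wooden head: 48 mm across at its fullest, from 123 to 159 mm above its foot, and it does not turn; a good grip is round the head at 140 mm, clear of the wider body below. The point is its centre, half-way up (85 mm above its foot), z up along its axis.
- oil_bottle_mid (a point): Small green glass oil bottle, round, 135 mm tall, loose and upright on the worktop: body 49 mm in diameter up to 74 mm, tapering shoulder, plain steel cap 31 mm in diameter from 103 to 135 mm above its foot. The point is its centre, half-way up (67.5 mm above its foot), z up along its axis.
- spice_jar_mid (a point): Round glass spice jar with a cap that is white with black on top and a pale label, 109 mm tall, 44 mm across, loose and upright on the worktop; the cap (44 mm in diameter) takes the top 21 mm. The point is its centre, half-way up (54.5 mm above its foot), z up along its axis.
- salt_shaker_mid (a point): Round glass salt shaker, white inside with a domed grey metal top, 90 mm tall, 44 mm across, loose and upright on the worktop. The glass is 44 mm across up to 68 mm above its foot; the domed top is about 35 mm across. Its foot is slightly uneven, so it may lean by 2 or 3 degrees when standing. The point is its centre, half-way up (45 mm above its foot), z up along its axis.
- pad_1: Round black rubber pad, 66 mm in diameter, let in flush with the top of the fixed light-wood board (340 x 88 mm, top 16 mm above the worktop; its length runs roughly across, along y). Pad at the board's left (+y) end. Four like pads stand in a line, 84 mm from centre to centre, numbered 1 to 4 from left to right. Origin: centre of the pad's top face; z up, y along the row towards the left end, x away from the robot.
- pad_2: Second black rubber pad from the left, like pad_1. Wall cupboards hang behind and above the board, their undersides about 0.48 m above the worktop and their fronts from about 8 cm behind the board, so a tall wrist must stay low over the pads. An oven stands to the left, beyond y = 0.3 and x = 0.5 m.
- pad_3: Third black rubber pad from the left, like pad_1.
- pad_4: Black rubber pad at the board's right (-y) end, like pad_1.
- tea_box: Pale green carton tea box, 66 x 104 x 78 mm tall, standing in front of one end of the board (on the robot's side of it), about 12 cm from the centre of the pad at that end and 23 cm from the pad at the other; it marks the end where the tallest goes. Origin: centre of its underside. Not to be moved.
- jam_jar: Jam jar with a green lid, 66 mm in diameter, 99 mm tall, standing in front of the other end of the board from the tea box; not to be moved. Origin: centre of its underside.

How it is judged:
By the outcome, as a careful person would: the job done as asked, in the order asked, and still so for the second after the job is handed in, with the robot touching nothing.
It also fails if it takes over 112 s, if anything falls off the work surface, if the arm or the gripper's body presses on something with over 40 N, if the wrist force passes 120 N, or if a joint passes its speed limit or range.

## Robot

A 7-joint arm with a two-finger parallel gripper is mounted at the origin on a cart in front of the work surface, level with it; the furniture and walls round the work are solid. World frame = base frame: x ahead of the robot, y to its left, z up, the work surface at z = 0. Lengths are in m, angles in degrees, forces in N, time in s.
With the tool pointing down it reaches from about 0.375 to 0.925 m from the base axis. Payload 3.1 kg.
Tool frame: the origin (TCP) lies on the centre line of the jaws, within the pads' length; the fingertips stand robot.nose_length ahead of it and the grasp point (between the pads) lies 11 mm behind it (robot.nose_length is the distance from the TCP to the fingertips, in m); z points along the fingers, y is the line along which they close (so a half turn about z gives the same grasp; the last joint's range is limited). The gripper opens to 85 mm and grips with 20 to 120 N. Pads are 22 mm wide; open, the fingers measure 114 mm over their backs; the gripper's body (76 mm by 85 mm) begins 54 mm behind the grasp point. The pads swing forward as they close: fully open they stand 13 mm farther back than shut.
Start: joints at [60.344, 21.939, 2.515, 91.553, -1.026, 66.532, -2.859], TCP at [0.265, -0.594, 0.239] pointing down, gripper open.
Joint ranges: [-149.38, 149.38], [-23.57, 123.04], [-84.95, 90], [0, 143.3], [-89.99, 269.99], [3.08, 112.72], [-163.45, 163.45]. Speed limits (degrees/s): [159.86, 159.86, 180, 180, 180, 180, 180].

## Interface

Orientations are given as a 3x3 rotation matrix whose columns are the frame's x, y, z axes.
In Python, from station import robot gives the robot as it stands. The module is installed in compiled form; this text tells all that it offers.
- The arm moves only by the shell command python3 -m inch 'ROWS'. ROWS is JSON, a list that holds one entry, the list of rows, each a list of 7 numbers: the shift along the world's x, y, z in cm, then the turn, a rotation vector about the world's x, y, z in degrees, then the opening, from 0 (shut) to 1 (fully open). A call has 1 to 5 rows; each row is the pose to reach, as a shift and turn from the pose commanded when the call began; what a row does not reach only later rows make up. A row lasts 1/10 s, in which the tool goes at most 50 mm and 8.59 degrees, less where a joint would pass 70% of its speed; a pose out of reach is approached as far as the arm can. A call with a gripper value outside its range is refused whole. The fingers move at their own pace and stop on an object; the grip force is fixed at half the most. Time passes only in rows, so rows that repeat a pose let the fingers close. It gives the time, the measured TCP pose, the force and the opening at its end, in the units of the state.
- robot.read_state(): the state, without advancing time (a new reading comes with each control period).
- robot.capture(name): name is "scene" or "top" or "wrist"; returns a dict with "color" (420x560x3 uint8, blue, green, red), "fovy" (degrees; the focal length in pixels is half the picture's height over the tangent of half this angle, whatever the lens; pixels are square), "cx", "cy" (the principal point, pixels), "origin" and "attitude" of the camera in the world. Camera axes: x right, y down, z forward; pixel columns grow to the right and rows downward; lengths in m; the calibration is good to about 2 mm. A picture is of the moment at which its call begins. There is no depth.
- robot.finish_job(): hands the job in, once; it reports no verdict.
The state is a dict: "time_s": time; "qpos": joint angles; "qvel": joint speeds; "joint_efforts": joint torques, N m; "position": TCP position; "ee_rot": TCP orientation; "force": force on the tool from outside, world axes, zero at the start; "wrist_torque": the same for the moment, N m; "grip_width": finger opening in m.
Only numpy, scipy, OpenCV 4.12 (cv2) and the standard library are available. Lean on these libraries where they do the work, as an engineer would, in place of code of your own. Each camera call takes 0.05 s, during which the arm holds its last target. There are 200 camera calls.

## Working session

There is one attempt and no reset: what is moved stays moved. The work goes in short steps, Python scripts to look and compute and a shell command to move; the robot and the scene stay as the last step left them, time stands still between calls to the robot, and variables do not carry over. Pictures are saved under pics/ and viewed, on a budget of 17 in all, crops included, one or two more only if the job needs it, and the job is handed in when it is done.

```bash
mkdir -p pics; cat > h.py <<'E'
import numpy as np,cv2
from station import robot
def cap(n,f=None):
    c=robot.capture(n)
    if f: cv2.imwrite('pics/'+f,c['color'])
    return c
def ray(c,u,v):
    f=c['color'].shape[0]/2/np.tan(np.radians(c['fovy']/2))
    d=np.array([(u-c['cx'])/f,(v-c['cy'])/f,1.])
    return np.array(c['origin']),np.array(c['attitude']).reshape(3,3)@d
def onz(c,u,v,z):
    o,d=ray(c,u,v); return o+d*(z-o[2])/d[2]
def proj(c,p):
    f=c['color'].shape[0]/2/np.tan(np.radians(c['fovy']/2))
    q=np.array(c['attitude']).reshape(3,3).T@(np.array(p)-np.array(c['origin']))
    return q[:2]/q[2]*f+[c['cx'],c['cy']]
E
python3 - <<'E'
from h import *
import pickle
np.set_printoptions(precision=3,suppress=True)
cs={}
for n in['scene','top','wrist']:
    c=cap(n,n+'0.png');cs[n]=c;print(n,c['fovy'],c['cx'],c['cy'],c['origin'],np.array(c['attitude']).tolist())
pickle.dump(cs,open('c0.pkl','wb'))
print(robot.nose_length,robot.read_state())
E
```

```text
scene 44.382192765292395 281.1413948520698 207.7457111583123 [-0.4    0.439  1.029] [[-0.5266861617811859, -0.5934973374875079, 0.6085742332562575], [-0.8499041766118446, 0.38135508499700793, -0.3636360676894788], [-0.0162658404622961, -0.7087518673994191, -0.7052703119314546]]
top 45.27316838783399 285.8902082439725 211.9888312332417 [ 0.25  -0.059  1.502] [[-0.000987034146465106, -0.9931526079163748, 0.11682004602163713], [-0.9999850897677838, 0.001607685169834304, 0.005218772893307772], [-0.005370847764640242, -0.11681315310057509, -0.9931393866205239]]
wrist 65.95020410061329 281.77976919813614 205.54926864382503 [ 0.323 -0.566  0.372] [[0.4067274583661571, -0.8823951998863593, -0.23654066421762332], [-0.9135480996060142, -0.3933172935024132, -0.10359235656250337], [-0.0016261356776695515, 0.25822513016638227, -0.9660834010753466]]
0.008 {'time_s': 0.15, 'qpos': array([60.342, 21.982,  2.511, 91.623, -1.026, 66.533, -2.86 ]), 'qvel': array([-0.006, -0.15 ,  0.039, -0.297,  0.081, -0.064,  0.054]), 'joint_efforts': array([  0.002, -43.405,   1.027, -24.998,   0.011,   0.007,  -0.   ]), 'position': array([ 0.265, -0.593,  0.238]), 'ee_rot': array([[ 0.913,  0.408, -0.001],
       [ 0.408, -0.913,  0.002],
       [-0.   , -0.002, -1.   ]]), 'force': array([0.767, 0.226, 0.421]), 'wrist_torque': array([-0.022, -0.008,  0.018]), 'grip_width': 0.08490018108330398}
```

View pics/top0.png

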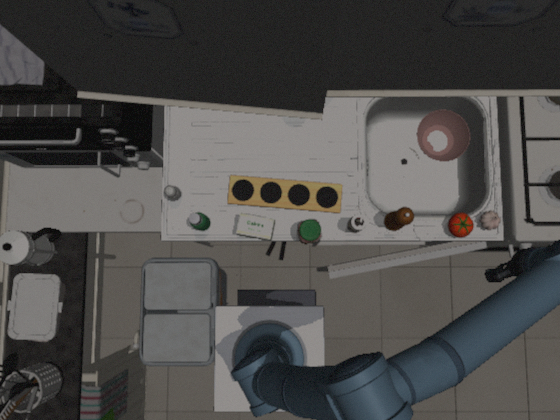

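View pics/scene0.png

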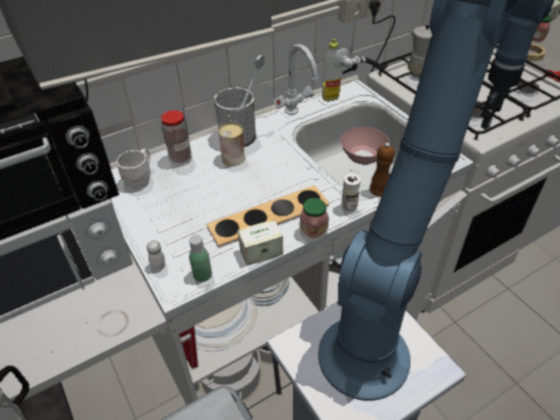

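```bash
python3 - <<'E'
from h import *
import pickle
np.set_printoptions(precision=3,suppress=True)
cs=pickle.load(open('c0.pkl','rb'));c=cs['top'];im=c['color']
g=im.max(2)
m=(g<50).astype(np.uint8);m[:175]=0;m[212:]=0;m[:,:228]=0;m[:,345:]=0
n,l,s,ce=cv2.connectedComponentsWithStats(m)
for i in range(1,n):
    if s[i,4]>60: print('pad',ce[i],s[i],onz(c,*ce[i],.016))
for n_,u,v,z in[('teatop',255,226,.078),('jamtop',309.5,231,.099),('mill knob',405,215,.165),('spicetop',357,222,.109),('oilcap',195,218,.135),('salttop',170,191,.09)]: print(n_,onz(c,u,v,z))
cv2.imwrite('pics/crop.png',cv2.resize(im[165:248,155:425],None,fx=2.96,fy=2.96,interpolation=cv2.INTER_CUBIC))
s=cs['scene']['color'][120:300,120:420]
cv2.imwrite('pics/crop2.png',cv2.resize(s,None,fx=2.6,fy=2.6,interpolation=cv2.INTER_CUBIC))
E
```

```text
pad [242.512 189.694] [233 180  21  20 330] [0.493 0.079 0.016]
pad [270.414 192.129] [261 182  20  21 333] [ 0.485 -0.005  0.016]
pad [298.486 194.414] [289 185  20  20 331] [ 0.478 -0.089  0.016]
pad [326.459 196.697] [317 187  21  21 333] [ 0.471 -0.172  0.016]
teatop [0.378 0.036 0.078]
jamtop [ 0.362 -0.117  0.099]
mill knob [ 0.399 -0.37   0.165]
spicetop [ 0.386 -0.249  0.109]
oilcap [0.395 0.197 0.135]
salttop [0.477 0.278 0.09 ]
```

View pics/crop.png

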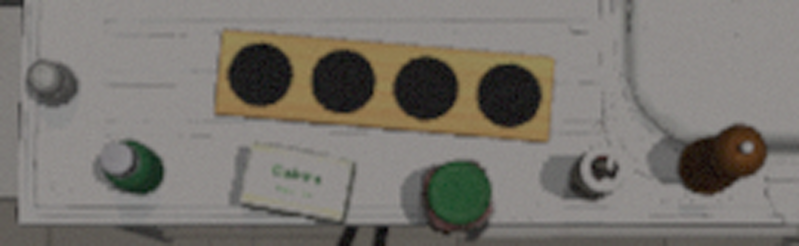

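View pics/crop2.png

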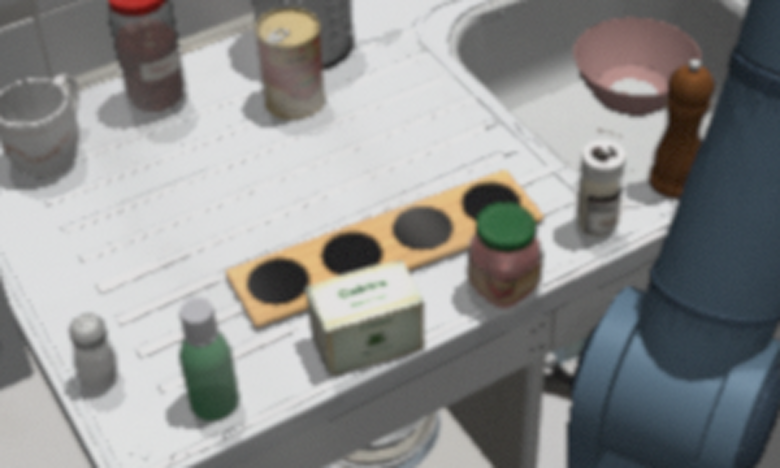

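Board and targets: the tea box (255,226) stands by pad 1 (242,190), so pad 1 = mill, 2 = oil, 3 = spice, 4 = salt. The mill head is at (406,215), spice cap (358,222), oil cap (195,218) and salt top (171,191). Going above the mill first.

```bash
python3 -m inch '[[[4,5,1,0,0,8,1],[8,10,1.5,0,0,16,1],[11,15,1.5,0,0,22,1],[12,18,1.5,0,0,22,1],[12,20,1.5,0,0,22,1]]]'; python3 -m inch '[[[1.4,1.9,0,0,0,0,1],[1.4,1.9,0,0,0,0,1],[1.4,1.9,0,0,0,0,1]]]'; python3 -c "
from h import *
import pickle
c=cap('wrist','w1.png');pickle.dump(c,open('w1.pkl','wb'));s=robot.read_state();print(s['position'],s['ee_rot'],s['time_s'],proj(c,s['position']),c['origin'])"
```

```text
time_s: 0.65
position: [0.3881, -0.3895, 0.2542]
ee_rot: [[0.69, 0.724, 0.002], [0.724, -0.69, 0.001], [0.002, 0.0, -1.0]]
force: [-0.1, -0.3, -0.7]
grip_width: 0.0853
time_s: 0.95
position: [0.3988, -0.3746, 0.2541]
ee_rot: [[0.693, 0.721, -0.001], [0.721, -0.693, -0.0], [-0.001, -0.0, -1.0]]
force: [-0.7, -0.8, 0.7]
grip_width: 0.0853
[ 0.39796219 -0.37577639  0.25408799] [[ 6.94978798e-01  7.19029688e-01 -8.82096375e-04]
 [ 7.19029413e-01 -6.94979335e-01 -6.54323327e-04]
 [-1.08351665e-03 -1.79512399e-04 -9.99999397e-01]] 1.0 [284.23552037 270.38130337] [ 0.44330762 -0.32699294  0.38856024]
```

View pics/w1.png

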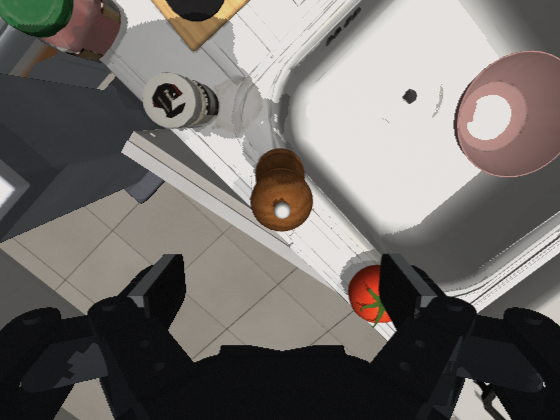

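```bash
python3 -c "
from h import *
import pickle
c=pickle.load(open('w1.pkl','rb'))
print(onz(c,282,211,.168),onz(c,281,200,.141),onz(c,168,101,.109))"
```

```text
[ 0.39967688 -0.37268484  0.168     ] [ 0.4000244  -0.37123592  0.141     ] [ 0.3857732 -0.2520197  0.109    ]
```

```bash
python3 -m inch '[[[0.1,0.3,-4.5,0,0,0,1],[0.1,0.3,-9,0,0,0,1],[0.1,0.3,-12.5,0,0,0,1],[0.1,0.3,-12.5,0,0,0,1],[0.1,0.3,-12.5,0,0,0,1]]]'; python3 -m inch '[[[0,0,0,0,0,0,0],[0,0,0,0,0,0,0],[0,0,0,0,0,0,0],[0,0,0,0,0,0,0],[0,0,0,0,0,0,0]]]';python3 -m inch '[[[0,0,0,0,0,0,0],[0,0,0.5,0,0,0,0],[0,0,2,0,0,0,0],[0,0,2,0,0,0,0],[0,0,2,0,0,0,0]]]'
```

```text
time_s: 1.5
position: [0.3988, -0.373, 0.1291]
ee_rot: [[0.696, 0.718, -0.001], [0.718, -0.696, 0.0], [-0.001, -0.001, -1.0]]
force: [0.0, -0.6, 0.2]
grip_width: 0.0855
time_s: 2.0
position: [0.4015, -0.3726, 0.1322]
ee_rot: [[0.694, 0.72, 0.003], [0.72, -0.694, -0.003], [0.0, 0.004, -1.0]]
force: [-0.5, 1.8, 5.6]
grip_width: 0.0467
time_s: 2.5
position: [0.4003, -0.3719, 0.1501]
ee_rot: [[0.694, 0.72, 0.001], [0.72, -0.694, -0.001], [0.0, 0.002, -1.0]]
force: [0.4, -0.4, -2.7]
grip_width: 0.0463
```

```bash
python3 -m inch '[[[0,0,4,0,0,0,0],[0,0,8,0,0,0,0],[0,0,11.5,0,0,0,0],[1,3,12,0,0,5,0],[2,7,12,0,0,10,0]]]'; python3 -m inch '[[[1,4,0,0,0,5,0],[2,8,0,0,0,10,0],[3,12,0,0,0,15,0],[4,16,0,0,0,20,0],[5,20,0,0,0,25,0]]]';python3 -m inch '[[[1,4,0,0,0,3,0],[2,8,0,0,0,6,0],[2.3,12,0,0,0,6,0],[2.3,16,0,0,0,6,0],[2.3,17.5,0,0,0,6,0]]]'; python3 -m inch '[[[0,0.5,0,0,0,0,0],[0,0.5,0,0,0,0,0],[0,0.5,0,0,0,0,0]]]'; python3 -c "
from h import *
import pickle
c=cap('wrist','w2.png');pickle.dump(c,open('w2.pkl','wb'));s=robot.read_state();print(s['position'],s['ee_rot'],s['time_s'],s['force'],s['qpos'])
cap('scene','s2.png')
"
```

```text
time_s: 3.0
position: [0.4203, -0.3042, 0.2714]
ee_rot: [[0.56, 0.828, 0.004], [0.828, -0.56, -0.004], [-0.001, 0.005, -1.0]]
force: [0.3, 0.8, -3.2]
grip_width: 0.0464
time_s: 3.5
position: [0.4695, -0.0999, 0.2687]
ee_rot: [[0.152, 0.988, -0.001], [0.988, -0.152, -0.0], [-0.0, -0.001, -1.0]]
force: [0.8, -0.5, -2.6]
grip_width: 0.0462
time_s: 4.0
position: [0.4918, 0.0795, 0.269]
ee_rot: [[0.044, 0.999, -0.001], [0.999, -0.044, 0.003], [0.003, -0.001, -1.0]]
force: [-0.8, 0.4, -2.4]
grip_width: 0.0464
time_s: 4.3
position: [0.4929, 0.0763, 0.2688]
ee_rot: [[0.054, 0.999, -0.001], [0.999, -0.054, -0.001], [-0.001, -0.001, -1.0]]
force: [-0.1, -1.0, -2.1]
grip_width: 0.0464
[0.49298048 0.07611009 0.26887492] [[ 5.47847255e-02  9.98497891e-01 -7.71405696e-04]
 [ 9.98497597e-01 -5.47855184e-02 -1.04715000e-03]
 [-1.08783893e-03 -7.12878908e-04 -9.99999154e-01]] 4.35 [ 0.86725001  0.00980873 -2.50035763] [ 18.82800992   6.21036553 -34.11269372 108.56159869   3.84688473
  66.39617352 -19.81464514]
```

View pics/w2.png

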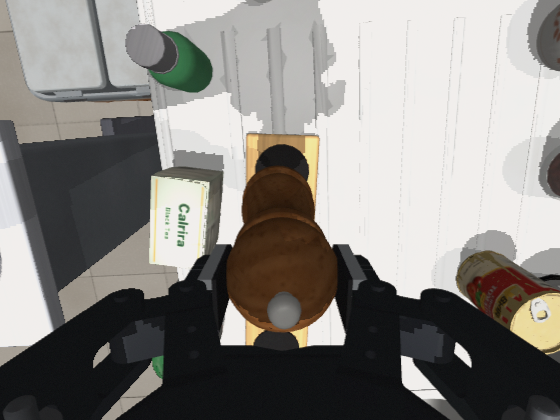

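```bash
python3 -c "
from h import *
import pickle
c=pickle.load(open('w2.pkl','rb'))
print('knob',onz(c,285,308,.308))
for p in [(.496,.112,.016),(.46,.082,.016),(.526,.076,.016)]: print(proj(c,p))
print(onz(c,282,146,.016), onz(c,155,45,.135))"
```

```text
knob [0.49347844 0.08120907 0.308     ]
[283.52646226 144.82048356]
[255.02834739 171.70395629]
[309.95075751 173.6495122 ]
[0.49412733 0.11072854 0.016     ] [0.40277111 0.2010111  0.135     ]
```

```bash
python3 -c "
from h import *
import pickle
c=pickle.load(open('w2.pkl','rb'))
for z in(.14,.15,.16,.175): print(z,onz(c,278,168,z),onz(c,243,205,z),onz(c,316,205,z))"
```

```text
0.14 [0.49043418 0.10326326 0.14      ] [0.45920041 0.07365712 0.14      ] [0.52055342 0.07028493 0.14      ]
0.15 [0.49063864 0.10473985 0.15      ] [0.46059157 0.07625856 0.15      ] [0.51961354 0.0730145  0.15      ]
0.16 [0.49084311 0.10621644 0.16      ] [0.46198273 0.07886    0.16      ] [0.51867365 0.07574406 0.16      ]
0.175 [0.49114981 0.10843132 0.175     ] [0.46406948 0.08276217 0.175     ] [0.51726383 0.07983841 0.175     ]
```

View pics/s2.png

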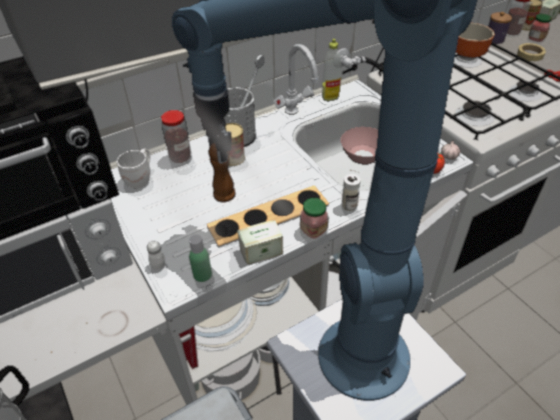

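```bash
python3 -m inch '[[[0.1,0.1,-4,0,0,0,0],[0.1,0.1,-8,0,0,0,0],[0.1,0.1,-11,0,0,0,0],[0.1,0.1,-12,0,0,0,0],[0.1,0.1,-12,0,0,0,0]]]'; python3 -m inch '[[[0,0,-0.2,0,0,0,0],[0,0,-0.2,0,0,0,0]]]'
```

```text
time_s: 4.9
position: [0.4942, 0.0789, 0.1495]
ee_rot: [[0.053, 0.999, -0.001], [0.999, -0.053, 0.0], [0.0, -0.001, -1.0]]
force: [0.9, -0.1, -2.4]
grip_width: 0.0461
time_s: 5.1
position: [0.4952, 0.0789, 0.1483]
ee_rot: [[0.053, 0.999, 0.003], [0.999, -0.053, 0.0], [0.0, 0.003, -1.0]]
force: [-0.0, -0.2, -1.3]
grip_width: 0.0463
```

```bash
python3 -m inch '[[[0,0,-0.1,0,0,0,0],[0,0,-0.1,0,0,0,0],[0,0,-0.2,0,0,0,0],[0,0,-0.2,0,0,0,0]]]'
```

```text
time_s: 5.5
position: [0.4956, 0.0797, 0.1482]
ee_rot: [[0.052, 0.999, 0.003], [0.999, -0.052, -0.0], [-0.0, 0.003, -1.0]]
force: [-3.3, -0.2, 10.6]
grip_width: 0.0468
```

```bash
python3 -m inch '[[[0,0,0.2,0,0,0,0],[0,0,0.2,0,0,0,0.5],[0,0,0.2,0,0,0,1],[0,0,0.2,0,0,0,1],[0,0,0.2,0,0,0,1]]]'; python3 -m inch '[[[0,0,0,0,0,0,1],[0,0,3,0,0,0,1],[0,0,7,0,0,0,1],[0,0,10.5,0,0,0,1],[0,0,10.5,0,0,0,1]]]'; python3 -m inch '[[[-3,4,0,0,0,0,1],[-6,8,0,0,0,0,1],[-9.4,11.9,0,0,0,0,1],[-9.4,11.9,0,0,0,0,1],[-9.4,11.9,0,0,0,0,1]]]';python3 -c "
from h import *
import pickle
c=cap('wrist','w3.png');pickle.dump(c,open('w3.pkl','wb'));s=robot.read_state();print(s['position'],s['time_s'],s['qpos'])
cap('scene','s3.png');cap('top','t3.png')
"
```

```text
time_s: 6.0
position: [0.4938, 0.0793, 0.147]
ee_rot: [[0.051, 0.999, -0.0], [0.999, -0.051, -0.0], [-0.0, -0.0, -1.0]]
force: [0.0, 0.1, 0.2]
grip_width: 0.0848
time_s: 6.5
position: [0.4979, 0.0806, 0.2579]
ee_rot: [[0.051, 0.999, 0.011], [0.999, -0.051, 0.001], [0.002, 0.011, -1.0]]
force: [0.7, -0.0, 0.5]
grip_width: 0.0855
time_s: 7.0
position: [0.3987, 0.1994, 0.2517]
ee_rot: [[0.047, 0.999, -0.0], [0.999, -0.047, -0.001], [-0.001, -0.0, -1.0]]
force: [-0.3, -0.6, -0.1]
grip_width: 0.0854
[0.39977824 0.19798284 0.25173963] 7.05 [ 10.89752292   0.7446967  -42.17666952 115.73300888   0.6086751
  63.75935379 -34.44238727]
```

View pics/w3.png

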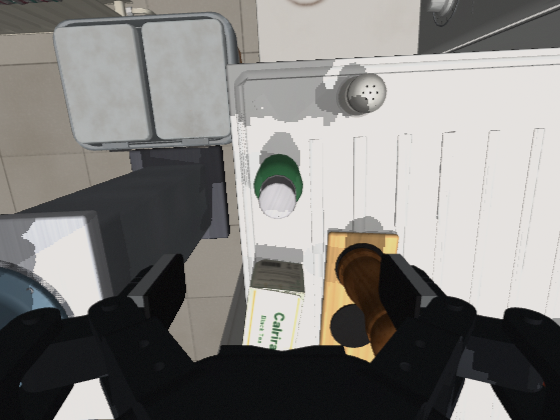

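```bash
python3 -c "
from h import *
import pickle
c=pickle.load(open('w3.pkl','rb'))
print('oil',onz(c,277,201,.135),'salt',onz(c,366,92,.085),'oven',onz(c,420,22,0.02), onz(c,420,55,0))
# mill foot far edge
print('millfoot edge', [onz(c,u,v,.02) for u,v in[(358,243),(336,262),(384,258)]])"
```

```text
oil [0.39424089 0.20162791 0.135     ] salt [0.47628291 0.28407663 0.085     ] oven [0.54602923 0.35297993 0.02      ] [0.55599344 0.32508154 0.        ]
millfoot edge [array([0.4862276 , 0.11548005, 0.02      ]), array([0.45954167, 0.09177283, 0.02      ]), array([0.51829984, 0.09427131, 0.02      ])]
```

```bash
python3 -c "
import cv2,numpy as np
a=cv2.imread('pics/w3.png')[220:360,310:420];b=cv2.imread('pics/t3.png')[165:245,215:360];s=cv2.imread('pics/s3.png')[150:270,180:330]
f=lambda x,k:cv2.resize(x,None,fx=k,fy=k,interpolation=cv2.INTER_CUBIC)
A=f(a,3);B=f(b,2.7);S=f(s,2.7)
o=np.zeros((600,760,3),np.uint8);o[:A.shape[0],:330]=A;o[:B.shape[0],340:340+B.shape[1]]=B;o[225:225+S.shape[0],340:340+S.shape[1]]=S
cv2.imwrite('pics/comb.png',o)"
```

```text
(no output)
```

View pics/comb.png

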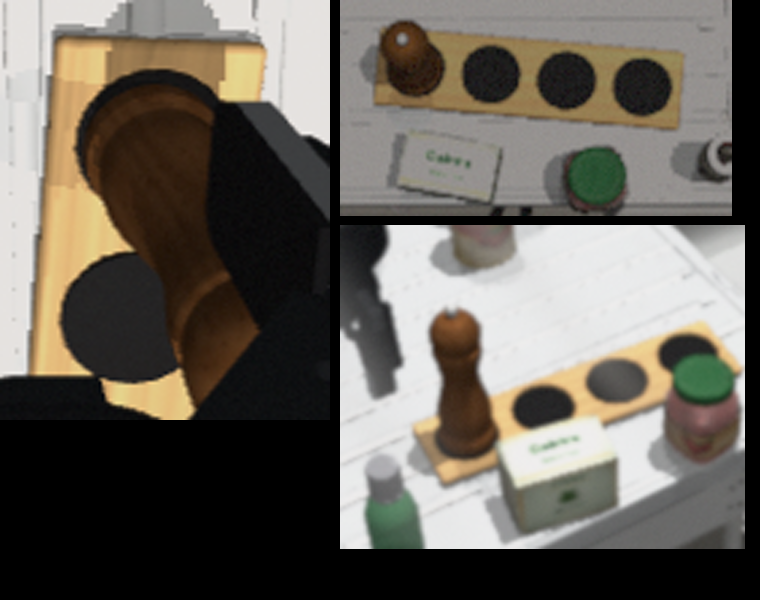

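```bash
python3 -m inch '[[[-0.5,0.2,-4,0,0,0,1],[-0.5,0.2,-8,0,0,0,1],[-0.5,0.2,-12,0,0,0,1],[-0.5,0.2,-14.3,0,0,0,1],[-0.5,0.2,-14.3,0,0,0,1]]]'; python3 -m inch '[[[0,0,0,0,0,0,0],[0,0,0,0,0,0,0],[0,0,0,0,0,0,0],[0,0,0,0,0,0,0],[0,0,0,0,0,0,0]]]';python3 -m inch '[[[0,0,0,0,0,0,0],[0,0,0,0,0,0,0],[0,0,1,0,0,0,0],[0,0,2,0,0,0,0],[0,0,2,0,0,0,0]]]'
```

```text
time_s: 7.65
position: [0.3926, 0.1974, 0.1055]
ee_rot: [[0.054, 0.998, -0.009], [0.999, -0.054, -0.003], [-0.003, -0.009, -1.0]]
force: [-1.3, 0.0, 0.5]
grip_width: 0.0853
time_s: 8.15
position: [0.396, 0.201, 0.1108]
ee_rot: [[0.051, 0.999, 0.003], [0.999, -0.051, 0.0], [0.0, 0.002, -1.0]]
force: [-2.0, 0.2, 5.9]
grip_width: 0.0295
time_s: 8.65
position: [0.3961, 0.201, 0.1309]
ee_rot: [[0.052, 0.999, 0.003], [0.999, -0.052, 0.001], [0.001, 0.003, -1.0]]
force: [0.1, -0.8, -1.8]
grip_width: 0.0294
```

```bash
python3 -m inch '[[[0,0,4,0,0,0,0],[0,0,8,0,0,0,0],[0,0,11,0,0,0,0],[0,-4,11,0,0,0,0],[0,-8,11,0,0,0,0]]]'; python3 -m inch '[[[0,-4,0,0,0,0,0],[0,-8,0,0,0,0,0],[0,-11,0,0,0,0,0],[1,-12.5,0,0,0,0,0],[4,-12.5,0,0,0,0,0]]]'; python3 -m inch '[[[3,0,0,0,0,-1,0],[5,0,0,0,0,-1,0],[5,0,0,0,0,-1,0],[5,0,0,0,0,-1,0]]]';python3 -c "
from h import *
import pickle
c=cap('wrist','w4.png');pickle.dump(c,open('w4.pkl','wb'));s=robot.read_state();print(s['position'],s['time_s'],s['force'])
"
```

```text
time_s: 9.15
position: [0.3957, 0.1209, 0.2409]
ee_rot: [[0.047, 0.999, 0.004], [0.999, -0.047, 0.0], [0.0, 0.004, -1.0]]
force: [-0.3, -1.4, -2.2]
grip_width: 0.0295
time_s: 9.65
position: [0.433, -0.0077, 0.2384]
ee_rot: [[0.057, 0.998, -0.003], [0.998, -0.057, -0.003], [-0.003, -0.003, -1.0]]
force: [0.5, 0.2, -2.5]
grip_width: 0.0297
time_s: 10.05
position: [0.4849, -0.0037, 0.2387]
ee_rot: [[0.068, 0.998, -0.002], [0.998, -0.068, 0.001], [0.001, -0.002, -1.0]]
force: [-0.0, 0.3, -1.7]
grip_width: 0.0295
[ 0.48426579 -0.00387326  0.23869443] 10.1 [-0.06597453 -0.61646348 -3.03935094]
```

View pics/w4.png

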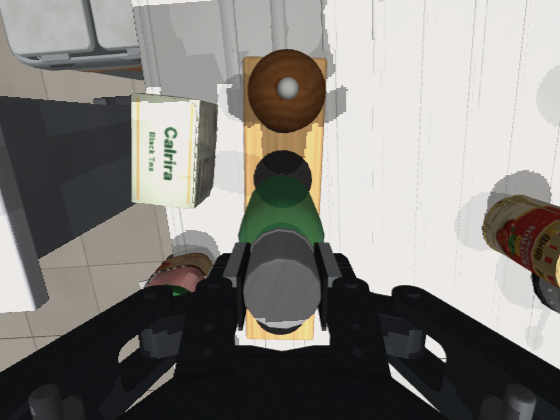

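```bash
python3 -c "
from h import *
import pickle
c=pickle.load(open('w4.pkl','rb'))
print('padedge',onz(c,282,150,.016),onz(c,253,178,.016),onz(c,311,178,.016),'mill',onz(c,288,88,.182),'cap',onz(c,283,281,.266))"
```

```text
padedge [0.48631476 0.02936458 0.016     ] [0.45187206 0.00069872 0.016     ] [ 0.51651058 -0.00373263  0.016     ] mill [0.49315016 0.078316   0.182     ] cap [0.4851719  0.00468504 0.266     ]
```

```bash
python3 -m inch '[[[0,0,-4,0,0,0,0],[0,0,-8,0,0,0,0],[0,0,-10.5,0,0,0,0],[0,0,-11,0,0,0,0],[0,0,-11,0,0,0,0]]]'; python3 -m inch '[[[0,0,-0.2,0,0,0,0],[0,0,-0.2,0,0,0,0],[0,0,-0.3,0,0,0,0],[0,0,-0.3,0,0,0,0]]]'
```

```text
time_s: 10.6
position: [0.4837, -0.0043, 0.1291]
ee_rot: [[0.068, 0.998, -0.002], [0.998, -0.068, -0.0], [-0.0, -0.002, -1.0]]
force: [0.3, -1.0, -2.2]
grip_width: 0.0293
time_s: 11.0
position: [0.4856, -0.0046, 0.1269]
ee_rot: [[0.069, 0.998, 0.002], [0.998, -0.069, -0.0], [-0.0, 0.002, -1.0]]
force: [1.3, 0.4, -0.8]
grip_width: 0.0298
```

Nearly in contact; lower a touch, release, rise, and go to the spice jar (0.386, −0.251).

```bash
python3 -m inch '[[[0,0,-0.1,0,0,0,0],[0,0,-0.1,0,0,0,0],[0,0,-0.1,0,0,0,0]]]'; python3 -m inch '[[[0,0,0,0,0,0,0.5],[0,0,0,0,0,0,1],[0,0,0,0,0,0,1],[0,0,0,0,0,0,1],[0,0,0,0,0,0,1]]]'; python3 -m inch '[[[0,0,3,0,0,0,1],[0,0,7,0,0,0,1],[0,0,10.5,0,0,0,1],[0,0,10.5,0,0,0,1],[0,0,10.5,0,0,0,1]]]'; python3 -m inch '[[[-2,-5,0,0,0,-5,1],[-4,-10,0,0,0,-10,1],[-6,-15,0,0,0,-15,1],[-8,-20,0,0,0,-20,1],[-9.8,-24.7,0,0,0,-20,1]]]'; python3 -m inch '[[[0,0,0,0,0,0,1],[0,0,0,0,0,0,1],[0,0,0,0,0,0,1]]]';python3 -c "
from h import *
import pickle
c=cap('wrist','w5.png');pickle.dump(c,open('w5.pkl','wb'));s=robot.read_state();print(s['position'],s['time_s'])
"
```

```text
time_s: 11.3
position: [0.4857, -0.0046, 0.1269]
ee_rot: [[0.069, 0.998, 0.001], [0.998, -0.069, -0.001], [-0.001, 0.001, -1.0]]
force: [-2.7, 0.3, 6.9]
grip_width: 0.0297
time_s: 11.8
position: [0.4849, -0.0046, 0.1252]
ee_rot: [[0.069, 0.998, -0.0], [0.998, -0.069, 0.0], [0.0, -0.0, -1.0]]
force: [0.6, 0.5, 0.2]
grip_width: 0.0854
time_s: 12.3
position: [0.4856, -0.0046, 0.2312]
ee_rot: [[0.069, 0.998, 0.002], [0.998, -0.069, -0.001], [-0.0, 0.002, -1.0]]
force: [0.3, 0.3, -0.1]
grip_width: 0.0853
time_s: 12.8
position: [0.3902, -0.2379, 0.2283]
ee_rot: [[0.407, 0.913, -0.003], [0.913, -0.407, 0.002], [0.0, -0.003, -1.0]]
force: [0.7, -0.4, -0.2]
grip_width: 0.0852
time_s: 13.1
position: [0.3924, -0.2353, 0.229]
ee_rot: [[0.404, 0.915, -0.002], [0.915, -0.404, 0.002], [0.001, -0.003, -1.0]]
force: [-0.8, 0.5, 0.8]
grip_width: 0.0859
[ 0.39284616 -0.23493336  0.22930219] 13.15
```

View pics/w5.png

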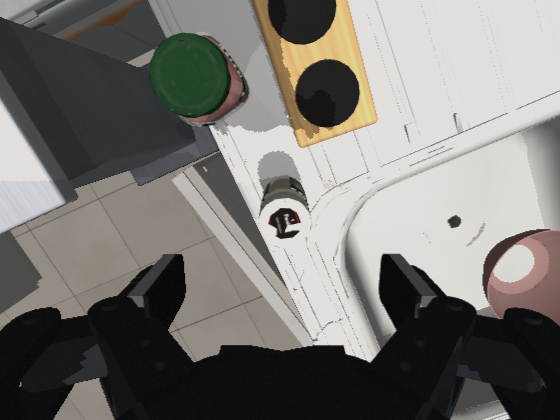

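```bash
python3 -c "
from h import *
import pickle
c=pickle.load(open('w5.pkl','rb'))
print('cap',onz(c,284,220,.109),onz(c,328,93,.016),onz(c,303,10,.016),'jam',onz(c,189,75,.099))"
```

```text
cap [ 0.38699581 -0.24918532  0.109     ] [ 0.47102468 -0.17052526  0.016     ] [ 0.47710482 -0.09094074  0.016     ] jam [ 0.3662051  -0.11654832  0.099     ]
```

```bash
python3 -m inch '[[[-0.6,-1.5,-3,0,0,0,1],[-0.6,-1.5,-7,0,0,0,1],[-0.6,-1.5,-11,0,0,0,1],[-0.6,-1.5,-15,0,0,0,1],[-0.6,-1.5,-16,0,0,0,1]]]'; python3 -m inch '[[[0,0,0,0,0,0,1],[0,0,0,0,0,0,0],[0,0,0,0,0,0,0],[0,0,0,0,0,0,0],[0,0,0,0,0,0,0]]]';python3 -m inch '[[[0,0,0,0,0,0,0],[0,0,0,0,0,0,0],[0,0,1,0,0,0,0],[0,0,2,0,0,0,0],[0,0,2,0,0,0,0]]]'
```

```text
time_s: 13.65
position: [0.3839, -0.2479, 0.0662]
ee_rot: [[0.402, 0.915, -0.008], [0.915, -0.402, 0.006], [0.002, -0.009, -1.0]]
force: [-0.7, -0.1, 0.3]
grip_width: 0.0856
time_s: 14.15
position: [0.388, -0.2527, 0.0725]
ee_rot: [[0.406, 0.914, 0.003], [0.914, -0.406, -0.002], [-0.001, 0.003, -1.0]]
force: [-1.4, 0.5, 6.2]
grip_width: 0.0434
time_s: 14.65
position: [0.3881, -0.2528, 0.0924]
ee_rot: [[0.406, 0.914, 0.004], [0.914, -0.406, -0.002], [-0.001, 0.004, -1.0]]
force: [-0.1, 0.3, -0.7]
grip_width: 0.0429
```

```bash
python3 -m inch '[[[0,0,4,0,0,0,0],[0,0,8,0,0,0,0],[0,0,11,0,0,0,0],[2,3,11,0,0,6,0],[4,7,11,0,0,12,0]]]'; python3 -m inch '[[[2,4,0,0,0,6,0],[4,7,0,0,0,7,0],[5,9,0,0,0,7,0],[5,9,0,0,0,7,0],[5,9,0,0,0,7,0]]]';python3 -c "
from h import *
import pickle
c=cap('wrist','w6.png');pickle.dump(c,open('w6.pkl','wb'));s=robot.read_state();print(s['position'],s['time_s'])
"
```

```text
time_s: 15.15
position: [0.4275, -0.1842, 0.2022]
ee_rot: [[0.21, 0.978, 0.004], [0.978, -0.21, -0.003], [-0.002, 0.005, -1.0]]
force: [0.8, 0.8, -1.0]
grip_width: 0.0432
time_s: 15.65
position: [0.4762, -0.0918, 0.2001]
ee_rot: [[0.085, 0.996, -0.001], [0.996, -0.085, -0.0], [-0.001, -0.001, -1.0]]
force: [-0.3, -1.0, -1.8]
grip_width: 0.0438
[ 0.47587191 -0.09294272  0.2000018 ] 15.7
```

View pics/w6.png

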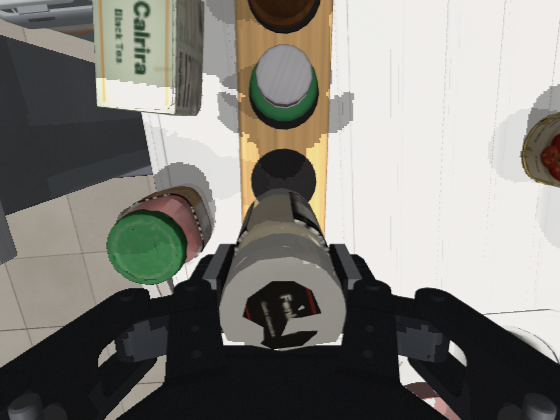

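```bash
python3 -c "
from h import *
import pickle
c=pickle.load(open('w6.pkl','rb'))
print('padedge',onz(c,284,149,.016),onz(c,252,178,.016),onz(c,316,178,.016),'oil',onz(c,284,76,.151),'capedge',onz(c,282,213,.24),'foot',[onz(c,282,191,.13)])"
```

```text
padedge [ 0.48074678 -0.05487668  0.016     ] [ 0.44658103 -0.08061051  0.016     ] [ 0.51010062 -0.08608347  0.016     ] oil [ 0.4841564  -0.00462603  0.151     ] capedge [ 0.47883252 -0.0539204   0.24      ] foot [array([ 0.47735798, -0.07129667,  0.13      ])]
```

```bash
python3 -m inch '[[[0.2,0.4,-4,0,0,0,0],[0.2,0.4,-8,0,0,0,0],[0.2,0.4,-10.5,0,0,0,0],[0.2,0.4,-11,0,0,0,0],[0.2,0.4,-11,0,0,0,0]]]'; python3 -m inch '[[[0,0,-0.2,0,0,0,0],[0,0,-0.2,0,0,0,0],[0,0,-0.3,0,0,0,0],[0,0,-0.3,0,0,0,0]]]'
```

```text
time_s: 16.2
position: [0.4771, -0.0896, 0.0897]
ee_rot: [[0.089, 0.996, -0.003], [0.996, -0.089, -0.0], [-0.001, -0.003, -1.0]]
force: [0.6, 0.1, -1.0]
grip_width: 0.0434
time_s: 16.6
position: [0.4792, -0.0885, 0.0883]
ee_rot: [[0.087, 0.996, 0.001], [0.996, -0.087, -0.001], [-0.001, 0.001, -1.0]]
force: [-2.0, -0.0, 3.8]
grip_width: 0.0433
```

```bash
python3 -m inch '[[[0,0,0.1,0,0,0,0.5],[0,0,0.1,0,0,0,1],[0,0,0.1,0,0,0,1],[0,0,0.1,0,0,0,1],[0,0,0.1,0,0,0,1]]]'; python3 -m inch '[[[0,0,4,0,0,0,1],[0,0,8,0,0,0,1],[0,0,12,0,0,0,1],[0,0,16,0,0,0,1],[0,0,17,0,0,0,1]]]';  python3 -c "
from h import *
import pickle
s=robot.read_state();print(s['position'],s['time_s'])
a=pickle.load(open('w3.pkl','rb'));b=pickle.load(open('c0.pkl','rb'));t=b['top'];s=b['scene']
def tri(*rs):
    A=0;B=0
    for o,d in rs:
        d=d/np.linalg.norm(d);P=np.eye(3)-np.outer(d,d);A=A+P;B=B+P@o
    return np.linalg.solve(A,B)
print('knob',tri(ray(t,143,165),ray(s,107,257)),'salt',tri(ray(t,171,191),ray(a,366,93),ray(s,154,245)))
print([onz(t,150,165,z) for z in(.05,.15,.25)],[onz(s,118,262,z) for z in(0,.1)])
x=t['color'][90:215,0:190];y=s['color'][60:300,0:200]
o=np.zeros((600,800,3),np.uint8);x=cv2.resize(x,None,fx=2.1,fy=2.1);o[:x.shape[0],:x.shape[1]]=x;y=cv2.resize(y,None,fx=2,fy=2);o[:y.shape[0],400:800]=y
w=a['color'][0:150,330:560];w=cv2.resize(w,None,fx=1.7,fy=1.7);o[300:300+w.shape[0],:w.shape[1]]=w
cv2.imwrite('pics/ov.png',o)"
```

```text
time_s: 17.1
position: [0.4786, -0.0878, 0.0882]
ee_rot: [[0.086, 0.996, -0.0], [0.996, -0.086, 0.0], [0.0, -0.0, -1.0]]
force: [-0.3, 0.4, 0.3]
grip_width: 0.0852
time_s: 17.6
position: [0.4819, -0.088, 0.2636]
ee_rot: [[0.086, 0.996, 0.01], [0.996, -0.086, -0.002], [-0.001, 0.01, -1.0]]
force: [1.0, -0.8, 0.7]
grip_width: 0.0856
[ 0.4818597  -0.08804192  0.26357773] 17.6
knob [0.57163165 0.38400687 0.00579417] salt [0.47883774 0.28034373 0.07773106]
[array([0.56107856, 0.34825131, 0.05      ]), array([0.53969214, 0.32022189, 0.15      ]), array([0.51830573, 0.29219248, 0.25      ])] [array([0.54701285, 0.36686636, 0.        ]), array([0.45499899, 0.37385125, 0.1       ])]
```

View pics/ov.png

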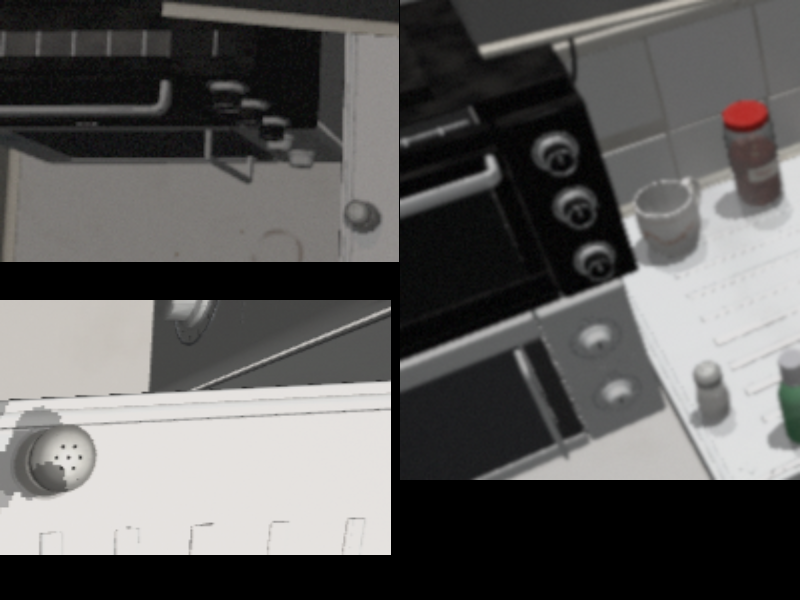

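```bash
python3 -m inch '[[[-1,4,0,0,0,6,1],[-2,8,0,0,0,12,1],[-3,12,0,0,0,18,1],[-4,16,0,0,0,24,1],[-4,20,0,0,0,30,1]]]'; python3 -m inch '[[[0,4,0,0,0,6,1],[0,8,0,0,0,12,1],[1,12,0,0,0,18,1],[2,15,0,0,0,24,1],[3,16,0,0,0,30,1]]]';python3 -m inch '[[[0,0,0,0,0,0,1],[0,0,0,0,0,0,1],[0,0,0,0,0,0,1]]]'; python3 -c "
from h import *
import pickle
c=cap('wrist','w7.png');pickle.dump(c,open('w7.pkl','wb'));s=robot.read_state();print(s['position'],s['time_s'],s['qpos'])
"
```

```text
time_s: 18.1
position: [0.4367, 0.1133, 0.2574]
ee_rot: [[-0.427, 0.904, -0.002], [0.904, 0.427, -0.002], [-0.001, -0.002, -1.0]]
force: [0.7, -0.6, -0.5]
grip_width: 0.0858
time_s: 18.6
position: [0.4671, 0.2767, 0.2578]
ee_rot: [[-0.826, 0.564, -0.001], [0.564, 0.826, 0.003], [0.003, 0.002, -1.0]]
force: [0.3, -0.8, -0.6]
grip_width: 0.0853
time_s: 18.9
position: [0.4682, 0.2706, 0.2576]
ee_rot: [[-0.818, 0.575, -0.001], [0.575, 0.818, -0.002], [0.0, -0.002, -1.0]]
force: [1.0, 0.9, -0.9]
grip_width: 0.0852
[0.46834399 0.27061203 0.25781957] 18.95 [  6.5951497   14.42372106 -46.64659657 103.57998663  11.40543482
  66.90423015  11.22306926]
```

View pics/w7.png

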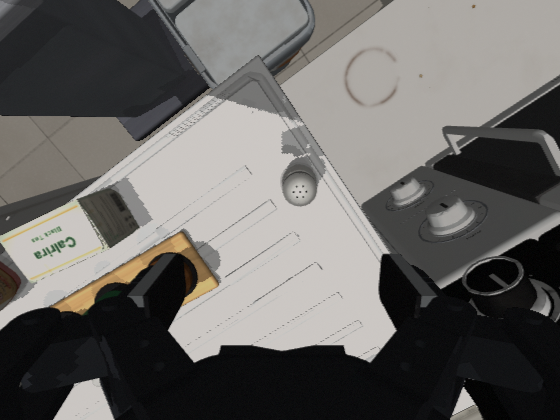

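```bash
python3 -c "
from h import *
import pickle
c=pickle.load(open('w7.pkl','rb'))
for z in(.07,.085,.09):print(onz(c,300,188,z))
print('ovencorner',onz(c,362,205,0),onz(c,385,248,0))"
```

```text
[0.47995162 0.28432886 0.07      ]
[0.47689721 0.28547256 0.085     ]
[0.47587907 0.2858538  0.09      ]
ovencorner [0.55682974 0.33023774 0.        ] [0.62335682 0.32440505 0.        ]
```

```bash
python3 -m inch '[[[0.9,1.2,-4,0,0,0,1],[0.9,1.2,-8,0,0,0,1],[0.9,1.2,-12,0,0,0,1],[0.9,1.2,-15,0,0,0,1],[0.9,1.2,-15,0,0,0,1]]]'; python3 -m inch '[[[0,0,-3,0,0,0,1],[0,0,-6,0,0,0,1],[0,0,-7,0,0,0,1],[0,0,-7,0,0,0,1]]]';python3 -m inch '[[[0,0,0,0,0,0,0],[0,0,0,0,0,0,0],[0,0,0,0,0,0,0],[0,0,0,0,0,0,0],[0,0,0,0,0,0,0]]]';python3 -m inch '[[[0,0,0,0,0,0,0],[0,0,0,0,0,0,0],[0,0,1,0,0,0,0],[0,0,2,0,0,0,0],[0,0,2,0,0,0,0]]]'
```

```text
time_s: 19.45
position: [0.4742, 0.2802, 0.1038]
ee_rot: [[-0.819, 0.574, -0.009], [0.574, 0.819, -0.006], [0.004, -0.01, -1.0]]
force: [-0.6, -0.3, -0.3]
grip_width: 0.0853
time_s: 19.85
position: [0.4775, 0.2833, 0.0383]
ee_rot: [[-0.819, 0.574, -0.001], [0.574, 0.819, -0.001], [0.0, -0.001, -1.0]]
force: [0.6, -0.2, 0.4]
grip_width: 0.0857
time_s: 20.35
position: [0.479, 0.2852, 0.0404]
ee_rot: [[-0.82, 0.573, 0.003], [0.573, 0.82, 0.001], [-0.002, 0.003, -1.0]]
force: [-1.5, -0.1, 6.7]
grip_width: 0.0378
time_s: 20.85
position: [0.4788, 0.285, 0.0603]
ee_rot: [[-0.82, 0.573, 0.003], [0.573, 0.82, 0.002], [-0.002, 0.003, -1.0]]
force: [-0.1, -0.7, 0.3]
grip_width: 0.0376
```

```bash
python3 -c "
from h import *
import pickle
c=cap('wrist','w8.png');pickle.dump(c,open('w8.pkl','wb'));d=cap('scene');pickle.dump(d,open('s8.pkl','wb'))
s=cv2.resize(d['color'][120:320,90:260],None,fx=2,fy=2,interpolation=2);o=np.zeros((420,800,3),np.uint8)
o[:,:460]=c['color'][:,50:510];o[:400,460:]=s
cv2.imwrite('pics/c8.png',o);s=robot.read_state();print(s['position'],s['grip_width'],s['force'])"
```

```text
[0.47790962 0.28416521 0.05881427] 0.03787843890133726 [-0.68739383  0.28879938 -0.91172871]
```

View pics/c8.png

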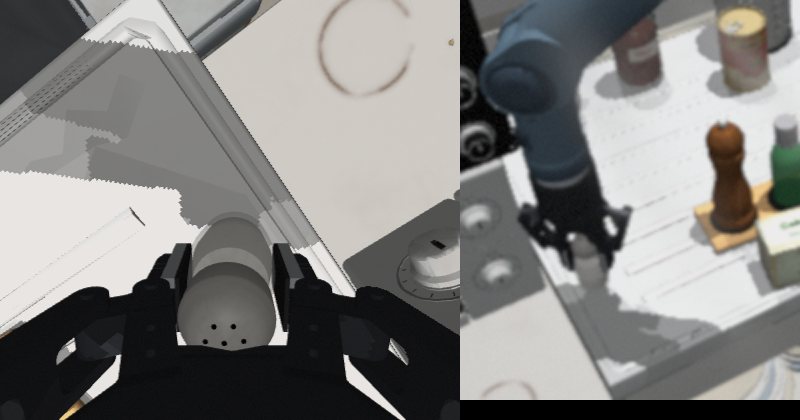

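```bash
python3 -m inch '[[[0,0,4,0,0,0,0],[0,0,8,0,0,0,0],[0,0,12,0,0,0,0],[-1,0,16,0,0,0,0],[-2,-2,20.5,0,0,-4,0]]]'; python3 -m inch '[[[-1,-3,0,0,0,-6,0],[-1,-7,0,0,0,-12,0],[-1,-11,0,0,0,-18,0],[-1,-15,0,0,0,-24,0],[-1,-19,0,0,0,-30,0]]]'; python3 -m inch '[[[0,-4,0,0,0,-6,0],[0,-8,0,0,0,-12,0],[0,-12,0,0,0,-18,0],[0,-16,0,0,0,-24,0],[1,-20,0,0,0,-26,0]]]';python3 -m inch '[[[1,-4,0,0,0,0,0],[1,-4.5,0,0,0,0,0],[1,-4.5,0,0,0,0,0],[1,-4.5,0,0,0,0,0]]]'
```

```text
time_s: 21.45
position: [0.4559, 0.2664, 0.2638]
ee_rot: [[-0.779, 0.626, -0.002], [0.626, 0.779, 0.002], [0.003, 0.0, -1.0]]
force: [2.2, -0.6, 0.8]
grip_width: 0.0376
time_s: 21.95
position: [0.4468, 0.0725, 0.2627]
ee_rot: [[-0.356, 0.935, -0.0], [0.935, 0.356, -0.001], [-0.0, -0.001, -1.0]]
force: [0.9, -0.2, -0.6]
grip_width: 0.0376
time_s: 22.45
position: [0.456, -0.1273, 0.2624]
ee_rot: [[0.089, 0.996, -0.002], [0.996, -0.089, -0.0], [-0.001, -0.002, -1.0]]
force: [0.7, 0.7, -0.6]
grip_width: 0.0382
time_s: 22.85
position: [0.4673, -0.1692, 0.2625]
ee_rot: [[0.085, 0.996, -0.001], [0.996, -0.085, 0.001], [0.001, -0.001, -1.0]]
force: [0.4, -0.4, -1.2]
grip_width: 0.0374
```

```bash
python3 -m inch '[[[0.4,-0.2,-4,0,0,0,0],[0.4,-0.2,-8,0,0,0,0],[0.4,-0.2,-8,0,0,0,0],[0.4,-0.2,-8,0,0,0,0]]]'; python3 -c "
from h import *
import pickle
c=cap('wrist','w9.png');pickle.dump(c,open('w9.pkl','wb'));s=robot.read_state();print(s['position'],s['grip_width'],s['force'])"
```

```text
time_s: 23.25
position: [0.4713, -0.171, 0.183]
ee_rot: [[0.083, 0.997, -0.002], [0.997, -0.083, 0.001], [0.001, -0.002, -1.0]]
force: [-0.9, 0.4, -0.2]
grip_width: 0.0377
[ 0.47269881 -0.17173917  0.18448781] 0.03765264134498531 [-0.49884252  0.71221307 -0.74206318]
```

View pics/w9.png

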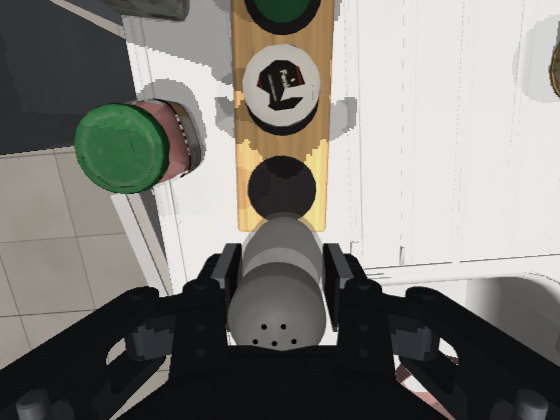

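```bash
python3 -c "
from h import *
import pickle
c=pickle.load(open('w9.pkl','rb'))
print('pad',onz(c,282,155,.016),onz(c,248,188,.016),onz(c,316,188,.016),onz(c,282,190,.016),'spice',onz(c,281,85,.125),'foot',onz(c,284,213,.145))"
```

```text
pad [ 0.47325871 -0.13747007  0.016     ] [ 0.43843166 -0.1658037   0.016     ] [ 0.502828   -0.17123563  0.016     ] [ 0.47047155 -0.17045552  0.016     ] spice [ 0.47704827 -0.08709306  0.125     ] foot [ 0.47293633 -0.15579796  0.145     ]
```

```bash
python3 -m inch '[[[-0.1,0.4,-4,0,0,0,0],[-0.1,0.4,-8,0,0,0,0],[-0.1,0.4,-11.5,0,0,0,0],[-0.1,0.4,-12.4,0,0,0,0],[-0.1,0.4,-12.4,0,0,0,0]]]'; python3 -m inch '[[[0,0,-0.2,0,0,0,0],[0,0,-0.2,0,0,0,0],[0,0,-0.4,0,0,0,0],[0,0,-0.4,0,0,0,0]]]'
```

```text
time_s: 23.8
position: [0.4713, -0.1687, 0.0597]
ee_rot: [[0.086, 0.996, 0.0], [0.996, -0.086, 0.0], [0.0, 0.0, -1.0]]
force: [-0.7, 0.6, 0.2]
grip_width: 0.0377
time_s: 24.2
position: [0.4722, -0.1692, 0.0565]
ee_rot: [[0.086, 0.996, 0.003], [0.996, -0.086, -0.001], [-0.001, 0.003, -1.0]]
force: [0.5, -0.0, 2.9]
grip_width: 0.0381
```

Contact. Release, rise, back off and check.

```bash
python3 -m inch '[[[0,0,0,0,0,0,0.5],[0,0,0,0,0,0,1],[0,0,0,0,0,0,1],[0,0,0,0,0,0,1],[0,0,0,0,0,0,1]]]'; python3 -m inch '[[[0,0,4,0,0,0,1],[0,0,8,0,0,0,1],[0,0,12,0,0,0,1],[0,0,16,0,0,0,1],[0,0,18,0,0,0,1]]]'; python3 -m inch '[[[0,-4,0,0,0,0,1],[0,-8,0,0,0,0,1],[0,-9,0,0,0,0,1],[0,-9,0,0,0,0,1],[0,-9,0,0,0,0,1]]]'; python3 -c "
from h import *
import pickle
c=cap('wrist');pickle.dump(c,open('w10.pkl','wb'));d=cap('scene');t=cap('top');pickle.dump((c,d,t),open('e.pkl','wb'))
o=np.zeros((560,800,3),np.uint8)
o[:420,:420]=c['color'][:,80:500];s=cv2.resize(d['color'][130:280,190:340],None,fx=2.5,fy=2.5,interpolation=2);o[:375,422:797]=s
x=cv2.resize(t['color'][170:245,215:360],None,fx=2.4,fy=2.4,interpolation=2);o[376:376+x.shape[0],422:422+x.shape[1]]=x
cv2.imwrite('pics/e.png',o);s=robot.read_state();print(s['position'],s['time_s'],s['force'])"
```

```text
time_s: 24.7
position: [0.4704, -0.1687, 0.0549]
ee_rot: [[0.086, 0.996, -0.001], [0.996, -0.086, 0.0], [0.0, -0.001, -1.0]]
force: [-0.1, 0.1, 0.0]
grip_width: 0.0853
time_s: 25.2
position: [0.4725, -0.1692, 0.2391]
ee_rot: [[0.086, 0.996, 0.006], [0.996, -0.086, -0.002], [-0.002, 0.006, -1.0]]
force: [1.1, -0.3, -0.4]
grip_width: 0.0854
time_s: 25.7
position: [0.4706, -0.2573, 0.2345]
ee_rot: [[0.085, 0.996, -0.001], [0.996, -0.085, 0.002], [0.002, -0.001, -1.0]]
force: [-0.3, -0.1, -0.1]
grip_width: 0.0853
[ 0.47106402 -0.2565426   0.23484006] 25.85 [-0.9448157   0.15386517 -0.07003829]
```

View pics/e.png

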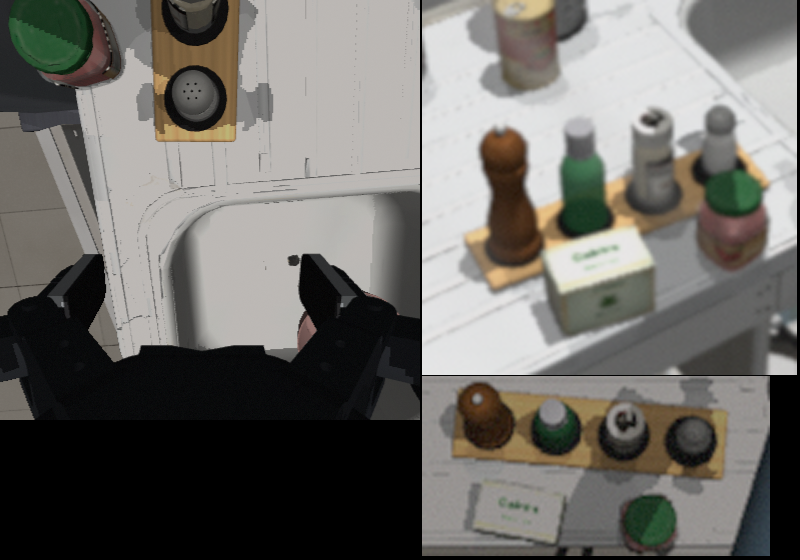

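```bash
python3 -c "
from station import robot
s=robot.read_state();print(s['time_s'],s['qvel']);print(robot.finish_job())"
```

```text
25.85 [-0.0832831  -0.13010258  0.29415427 -0.18125468  0.20891542 -0.12984309
  0.05614238]
the job is handed in; nothing more can be done
None
```

The four condiments are standing upright on the board in falling height from the tea box end: pepper mill on pad 1, oil bottle on pad 2, spice jar on pad 3, salt shaker on pad 4. I handed the job in at 25.9 s with the gripper clear of everything.

- **Placing:** in the last wrist, scene and top pictures all four look upright and central on their pads. Wrist-camera readings put the mill, oil bottle and spice jar within about 1–2 mm of the pad centres. The salt shaker was judged only by eye from the even black ring round its foot.
- **Left in place:** the tea box and jam jar look unmoved in the last pictures; I did not measure them again.
- **Forces:** the highest wrist force in the reports printed at the end of each call was about 11 N, as the mill touched down. I did not see forces between those reports.
- **Disagreements:**
  - The shaker closed to 38 mm in the jaws instead of its stated 44 mm. A close look showed it held upright, apparently gripped at a narrower part.
  - Camera readings of its position differed by up to about 7 mm. I allowed for this with a 4 mm correction before setting it down.

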